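Load a crimping die into the bench screw press and press it half a turn past contact

ROBOT

A 7-joint arm with a two-finger parallel gripper is mounted at the origin on the work surface. World frame = base frame: x ahead of the robot, y to its left, z up, the work surface at z = 0. Lengths are in m, angles in rad, forces in N, time in s.
With the tool pointing down it reaches from about 0.35 to 0.9 m from the base axis. Payload 7.2 kg.
Tool frame: the origin (TCP) lies midway between the tips of the shut fingers; the grasp point (between the pads) lies env.grip_point_offset behind it (env.grip_point_offset is the distance from the TCP to the grasp point, in m); x points along the fingers, y is the direction in which the jaws open and shut, and the axes are right-handed (so a half turn about x gives the same grasp; the last joint's range is limited). The gripper opens to 85 mm and grips with 20 to 120 N. Pads are 22 mm wide; open, the fingers measure 114 mm over their backs; the gripper's body (76 mm by 85 mm) begins 54 mm behind the grasp point. The pads swing forward as they close: fully open they stand 13 mm farther back than shut.
Start: joints at [1.26, 0.411, -0.013, 1.596, 0.006, 1.134, -0.082], TCP at [0.15, -0.607, 0.231] pointing down, gripper open.
Joint ranges: [-2.95, 2.95], [-0.29, 1.99], [-1.47, 1.44], [0.14, 2.54], [-1.03, 4.17], [0.13, 1.85], [-2.86, 2.86]. Speed limits (rad/s): [2.39, 2.39, 3.01, 3.01, 3.14, 3.14, 3.14].

INTERFACE

Orientations are given as a 3x3 rotation matrix whose columns are the frame's x, y, z axes.
In Python, from station import env, kinematics, imaging, ticket gives the robot as it stands. The module is installed in compiled form; this text tells all that it offers. Calls block until the motion is done:
- env.movep(position, orientation): joint-space move of the TCP to a pose.
- env.move_l(position, orientation=None, speed=0.15): straight line of the TCP; orientation=None keeps the orientation; speed is the mean speed in m/s.
- env.move_joints(angles): joint-space move.
- env.grip(opening, grasp_force=None): finger opening in m; grasp_force is the grip in N (None keeps the last); returns when the fingers have stopped.
- env.dwell(seconds).
- kinematics.inverse_kinematics(position, orientation): joint angles nearest the present ones, or None.
- imaging.snapshot(name): name is "scene" or "top"; returns a dict with "image" (480x640x3 uint8, red, green, blue), "K" (3x3 intrinsics, pixels), "world_from_camera" (4x4, takes a point from camera to world coordinates). Camera axes: x right, y down, z forward; pixel columns grow to the right and rows downward; lengths in m; the calibration is good to about 2 mm. A picture is of the moment at which its call begins. There is no depth.
A pose or a line that the arm cannot do raises env.IKError and nothing moves.
- ticket.finish_job(): hands the job in, once; it reports no verdict.
Readings, each from a call of its own:
- env.get_time(): time.
- env.get_qpos(): joint angles.
- env.get_joint_vel(): joint speeds.
- env.get_joint_efforts(): joint torques, N m.
- env.get_eef_pos(): TCP position.
- env.get_tcp_rot(): TCP orientation.
- env.get_wrist_force(): force on the tool from outside, world axes, zero at the start.
- env.get_moment(): the same for the moment, N m.
- env.get_width(): finger opening in m.
Only numpy, scipy, OpenCV 4.12 (cv2) and the standard library are available. Lean on these libraries where they do the work, as an engineer would, in place of code of your own. Each camera call takes 0.05 s, during which the arm holds its last target.

TASK

Stand the steel crimping die upright in the round nest of the press's sliding tray and push the tray in until it stops, so that the die is under the screw. Then wind the crank clockwise until you feel the screw's foot meet the die's punch, and give it half a turn more (to within about a tenth of a turn), without ever pressing much beyond that; let go and leave the press wound down on the die. Do not knock over or shift the other things on the bench.

Things in the scene. Friction and masses are not known exactly. Their poses are not given: they have to be found in the camera images.
- press: grey C-frame bench screw press, fixed at varying place and yaw. Origin: on the bench top under the screw axis, z up. mm, own frame: base plate 130 (x) x 210 (y -140..70) x 20; column 80 x 50 at y -95; cross arm y -120..30, x +-35, z 150..180 over the die place, with a brass nut of radius 24 up to z 184; rail bed 70 wide, top z 30, runs out along +y to y 200, the tray slides on it along y
- screw: the vertical steel screw with its round flat foot (radius 20 mm, 12 mm thick). Origin: centre of the foot's underside, 128 mm above the bench when the crank angle is 0; it sinks 20 mm per full turn of the crank (3.18 mm per rad), and the crank and knob sink with it. Its friction holds it wherever the crank is left, also under load.
- crank (a joint): crank angle, rad: 0 with the knob to the press's own -y side; grows turning clockwise seen from above, which lowers the screw. Starts at 0 to 1.4, the knob between own -y and -x. While turning, friction takes 0.55 N m (7 N at the knob); press force F adds F x 3.18 mm: a sudden 0.29 N m (4 N at the knob) on meeting the punch, then 0.06 N m per rad
- crank_centre (a point): point on the screw axis at the top of the flat crank arm (24 mm wide, 10 mm thick; hub radius 19 mm, 3 mm prouder). 246 mm above the bench at crank angle 0; sinks with the screw.
- knob_mid (a point): middle of the upright round black crank knob, gripped from above: diameter 26 mm, 56 mm tall, 75 mm from the screw axis; this point is 32 mm above its lower end, 24 below its top, 33 above the crank arm's top, and 279 above the bench at crank angle 0. The knob spins freely on its pin, so the gripper need not turn with the crank
- tray (a joint): travel of the sliding tray in m: 0 fully out (nest 150 mm from the screw axis on the press's local +y side), 0.150 home against its stop, with the nest under the screw. Starts between 0 and 0.02. Slides towards the press's local -y with about 2.5 N of friction.
- nest (a point): centre of the nest's floor on the tray, 40 mm above the bench. The nest is a low round wall of 28 mm inner radius and 10 mm height on a flat aluminium plate 74 x 80 mm.
- push_plate (a point): middle of the outer face of the tray's upright push plate, 144 mm from the nest centre on the press's local +y side, 60 mm above the bench. The plate is 56 mm wide (local x), 8 mm thick, and stands from 30 to 82 mm above the bench; push on its outer face towards local -y.
- die: crimping die: solid steel cylinder, diameter 50, 50 mm tall, 0.7 kg, a dark 26 mm punch standing 14 to 24 mm out of its top (by the cell inside, differs each run). Origin: centre of underside, z up. The sprung punch yields at 90 N, then 6 N per mm: half a turn (10 mm) past contact gives 150 N; over 20 mm travel. Starts on the bench, left
- sleeve: a spare steel ring, outer diameter 50, bore 28, 35 mm tall, no punch; to be left alone. Origin: centre of its underside.
- vial: small amber vial, diameter 28, 55 mm tall; bystander. Origin: centre of its underside.
- reagent: amber bottle, diameter 80, 160 mm tall, with cap; bystander. Origin: centre of its underside.
- pot: small white plastic pot, diameter 50, 60 mm tall; bystander. Origin: centre of its underside.
- spatula: thin steel lab spatula lying flat, 160 mm long, 10 mm wide; bystander. Origin: its middle, on the bench.
- dish: shallow glass dish, diameter 90, 15 mm high; bystander. Origin: centre of its underside.
- beaker: beaker, diameter 68, 90 mm high, with rods standing in it up to 160 mm; bystander. Origin: centre of its underside.
Mind the look-alikes: they are no part of the job. Leave any pink look-alike of the die alone.

How it is judged:
By the outcome, as a careful person would: the job done as asked, in the order asked, and still so for the second after the job is handed in, with the robot touching nothing.
It also fails if it takes over 72 s, if anything falls off the work surface, if the arm or the gripper's body presses on something with over 40 N, if the wrist force passes 120 N, or if a joint passes its speed limit or range.

## Working session

There is one attempt and no reset: what is moved stays moved. The work goes in short steps, each a Python script; the robot and the scene stay as the last script left them, time stands still between calls to the robot, and variables do not carry over. Pictures are saved under pics/ and viewed, and the job is handed in when it is done.

```bash
mkdir -p pics; ls
python3 - <<'E'
from station import env, kinematics, imaging, ticket
import cv2,numpy as np,pickle
for n in("scene","top"):
    s=imaging.snapshot(n); cv2.imwrite(f"pics/{n}0.png",s["image"][:,:,::-1]); print(n,s["K"],s["world_from_camera"])
    pickle.dump(s,open(f"{n}0.pkl","wb"))
print(env.get_time(),env.grip_point_offset,env.get_tcp_rot(),env.get_eef_pos(),env.get_wrist_force())
E
```

```text
pics
scene [[607.05687819   0.         317.90919916]
 [  0.         607.05687819 237.57135742]
 [  0.           0.           1.        ]] [[-0.54789325  0.69041897 -0.47237129  1.12946929]
 [ 0.83649508  0.45852483 -0.3000516   0.3710942 ]
 [ 0.00943265 -0.5595325  -0.82875473  1.23699702]
 [ 0.          0.          0.          1.        ]]
top [[586.94307395   0.         320.26259187]
 [  0.         586.94307395 238.42240065]
 [  0.           0.           1.        ]] [[ 7.09977661e-04 -9.94108915e-01  1.08383399e-01  3.74237901e-01]
 [-9.99917901e-01 -2.09239518e-03 -1.26416899e-02  1.19115809e-02]
 [ 1.27939976e-02 -1.08365526e-01 -9.94028786e-01  1.68602307e+00]
 [ 0.00000000e+00  0.00000000e+00  0.00000000e+00  1.00000000e+00]]
0.1 0.0187 [[-4.72822916e-04  2.40444456e-01 -9.70662784e-01]
 [ 1.41906681e-03 -9.70661754e-01 -2.40444892e-01]
 [-9.99998881e-01 -1.49112319e-03  1.17744375e-04]] [ 0.15010732 -0.60623978  0.23051417] [-0.12773817 -0.60100304 -0.93184365]
```

View pics/scene0.png

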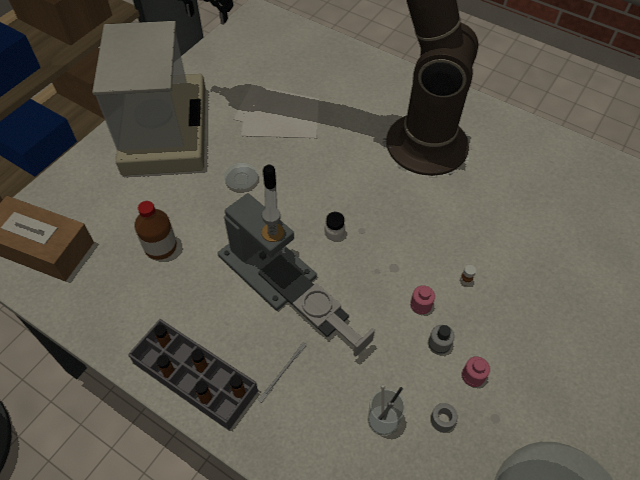

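View pics/top0.png

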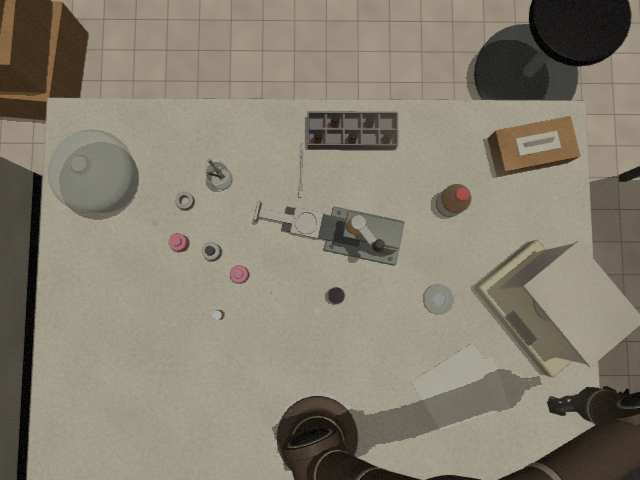

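Candidates for the die (scene pixels):
- grey cylinder with a dark punch (441,338), which fits the description
- pink look-alikes at (423,299) and (477,371)
- sleeve ring (444,416)
- pot with black lid (335,225)
- vial (469,274)

I choose (441,338) and will check it in a close crop.

Run:
```python
import cv2
s=cv2.imread("pics/scene0.png");t=cv2.imread("pics/top0.png")
def c(im,x,y,w,h,k,n): cv2.imwrite(n,cv2.resize(im[y:y+h,x:x+w],None,fx=k,fy=k,interpolation=cv2.INTER_CUBIC))
c(s,400,265,100,100,6,"pics/c_die_s.png"); c(t,160,180,100,110,5,"pics/c_die_t.png")
c(s,210,155,180,210,2.8,"pics/c_pr_s.png") if False else c(s,210,155,180,205,2.9,"pics/c_pr_s.png")
c(t,245,190,170,90,4.6,"pics/c_pr_t.png")
```

```text
(no output)
```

View pics/c_die_s.png

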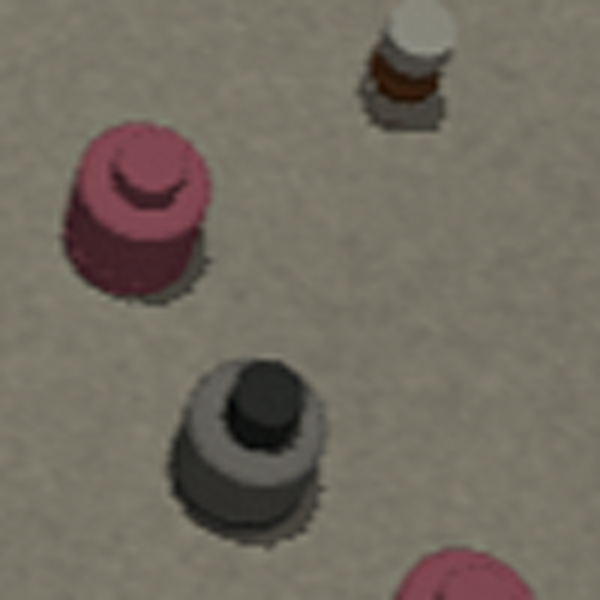

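View pics/c_die_t.png

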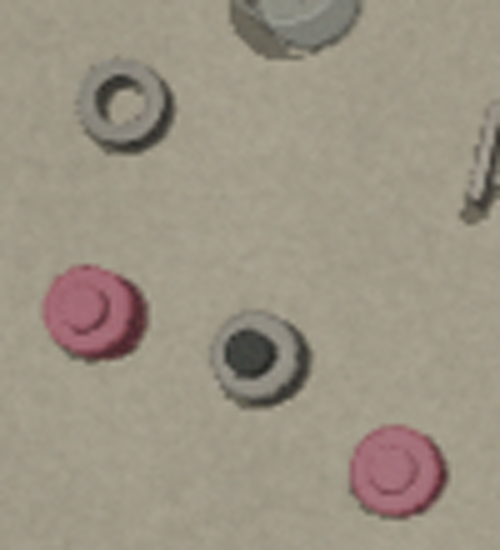

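View pics/c_pr_s.png

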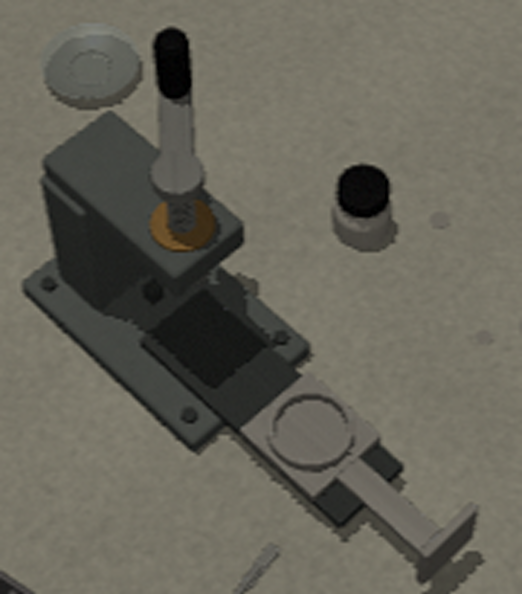

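View pics/c_pr_t.png

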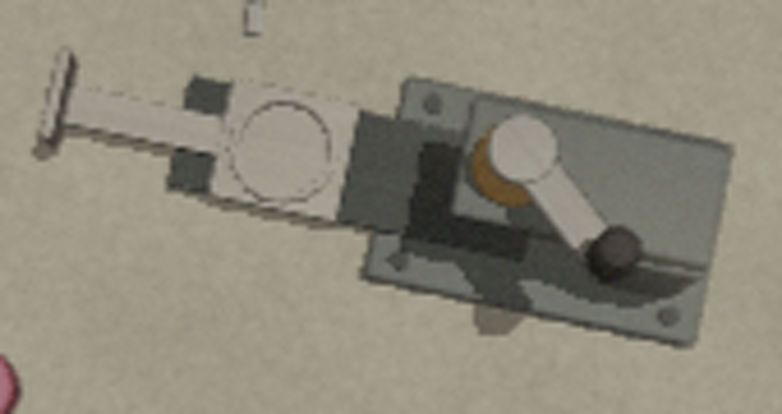

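The crop confirms it: the grey steel body with a dark punch sits at scene (442.8,335.4) and top (211,251). The pinks are the look-alikes. Next I fit the press pose from both views.

```bash
cat > h.py <<'E'
import numpy as np,pickle,cv2
from scipy.optimize import least_squares
cams={n:pickle.load(open(f"{n}0.pkl","rb")) for n in("scene","top")}
def proj(n,P):
    c=cams[n];T=np.linalg.inv(c["world_from_camera"]);p=T[:3,:3]@np.asarray(P,float)+T[:3,3];q=c["K"]@p;return q[:2]/q[2]
def plane(n,uv,z):
    c=cams[n];T=c["world_from_camera"];d=T[:3,:3]@np.linalg.solve(c["K"],[uv[0],uv[1],1]);o=T[:3,3];return o+d*(z-o[2])/d[2]
def R2(a): return np.array([[np.cos(a),-np.sin(a)],[np.sin(a),np.cos(a)]])
def loc(p,x,y,z): return np.r_[np.array(p[:2])+R2(p[2])@[x,y],z]
E
python3 - <<'E'
from h import *
cs=lambda u,v:((u+.5)/2.9-.5+210,(v+.5)/2.9-.5+155)
ct=lambda u,v:((u+.5)/4.6-.5+245,(v+.5)/4.6-.5+190)
ds=lambda u,v:((u+.5)/6-.5+400,(v+.5)/6-.5+265); dt=lambda u,v:((u+.5)/5-.5+160,(v+.5)/5-.5+180)
print("die",plane("scene",ds(257,423),.05),plane("top",dt(256,355),.05))
for h in(.014,.019,.024): print("punch",h,plane("scene",ds(269,393),.05+h),plane("top",dt(250,353),.05+h))
obs=[("top",ct(405,76),"b",(.065,.07)),("top",ct(733,147),"b",(.065,-.14)),("top",ct(692,347),"b",(-.065,-.14)),("top",ct(363,281),"b",(-.065,.07)),
("scene",cs(24,284),"b",(.065,-.14)),("scene",cs(200,448),"b",(.065,.07)),("scene",cs(310,352),"b",(-.065,.07)),
("top",ct(281,151),"n",0),("scene",cs(312,428),"n",0),("top",ct(524,149),"h",0),("scene",cs(177,172),"h",0),("top",ct(617,250),"k",0),("scene",cs(171,39),"k",0)]
def pred(x,o):
    p=x[:3];s=.00318*x[3]
    if o[2]=="b":P=loc(p,*o[3],.02)
    if o[2]=="n":P=loc(p,0,.15-x[4],.05)
    if o[2]=="h":P=loc(p,0,0,.249-s)
    if o[2]=="k":P=loc(p,-.075*np.sin(x[3]),-.075*np.cos(x[3]),.303-s)
    return proj(o[0],P)
f=lambda x:np.concatenate([pred(x,o)-o[1] for o in obs])
r=least_squares(f,[.5,0,0,.7,.01],loss="soft_l1",x_scale=[.1,.1,.1,.5,.01])
print(r.x); print(f(r.x).reshape(-1,2).round(1).tolist())
p=r.x
print("nest",loc(p,0,.15-p[4],.04),"push",loc(p,0,.294-p[4],.06),"knob",loc(p,-.075*np.sin(p[3]),-.075*np.cos(p[3]),.279-.00318*p[3]))
np.save("press.npy",p)
for n,uv,z in[("beaker",(219,177),.09),("sleeve",(184.5,201),.035),("pinkA",(177,242),.05),("pinkB",(238.5,274),.05),("vial",(217,315),.055),("pot",(336,295),.06),("spat1",(301,145),0),("spat2",(299,196),0)]:
    print(n,plane("top",uv,z).round(3))
E
```

```text
die [0.51590988 0.30009287 0.05      ] [0.51778751 0.29662595 0.05      ]
punch 0.014 [0.51042708 0.29926063 0.064     ] [0.51766396 0.29752589 0.064     ]
punch 0.019 [0.5130658  0.29956682 0.069     ] [0.51722184 0.29664547 0.069     ]
punch 0.024 [0.51570452 0.29987302 0.074     ] [0.51677972 0.29576504 0.074     ]
[ 0.57069616 -0.09814063 -0.20436385  0.71613414  0.01571424]
[[-0.7, 0.3], [-0.4, -0.3], [-0.0, 0.5], [-0.8, -0.2], [-2.3, -0.1], [-2.8, -0.5], [0.3, -2.7], [-0.4, -0.1], [-0.5, -0.0], [-1.2, 0.6], [-0.2, 0.4], [-0.4, 0.6], [-0.6, 0.4]]
nest [0.59794869 0.03335069 0.04      ] push [0.62717267 0.17435409 0.06      ] knob [ 0.51100342 -0.14354742  0.27672269]
beaker [0.718 0.271 0.09 ]
sleeve [0.66  0.377 0.035]
pinkA [0.542 0.391 0.05 ]
pinkB [0.453 0.218 0.05 ]
vial [0.34  0.275 0.055]
pot [ 0.395 -0.052  0.06 ]
spat1 [0.834 0.047 0.   ]
spat2 [0.682 0.052 0.   ]
```

```bash
cat >> h.py <<'E'
def down(a):
    c,s=np.cos(a),np.sin(a); return np.array([[0,c,s],[0,s,-c],[-1,0,0]])
press=np.load("press.npy")
E
python3 - <<'E'
from station import env,kinematics
from h import *
ik=kinematics.inverse_kinematics
p=press
for a in (-15,165,-105,75):
    A=np.radians(a)
    print(a)
    for P in [(.15,-.607,.5),(.517,.298,.45),(.517,.298,.014),(.598,.033,.2),(.598,.033,.055),tuple(loc(p,0,.33,.06)),tuple(loc(p,0,.16,.06))]+[tuple(loc(p,-.075*np.sin(t),-.075*np.cos(t),.26)) for t in np.arange(.7,7.5,1.1)]:
        q=ik(np.array(P),down(A)); print(np.round(P,2), None if q is None else np.round(q,2))
E
```

```text
-15
[ 0.15 -0.61  0.5 ] [ 1.38  0.34 -0.2   1.09  0.07  1.72  0.94]
[0.52 0.3  0.45] [ 0.06  0.43 -1.04  1.25  0.37  1.66 -1.16]
[0.52 0.3  0.01] [-0.13  0.73 -0.67  1.81  0.6   0.82 -1.36]
[0.6  0.03 0.2 ] [ 0.4   0.5  -0.74  1.66  0.37  1.12 -0.71]
[0.6  0.03 0.06] [ 0.3   0.65 -0.61  1.79  0.48  0.86 -0.8 ]
[0.64 0.22 0.06] [ 0.16  0.88 -0.94  1.56  0.77  1.11 -1.23]
[0.6  0.06 0.06] [ 0.28  0.66 -0.65  1.76  0.5   0.88 -0.85]
[ 0.51 -0.14  0.26] [ 0.67  0.29 -0.59  1.75  0.17  1.16 -0.24]
[ 0.5  -0.07  0.26] [ 0.6   0.25 -0.67  1.8   0.17  1.14 -0.39]
[ 0.57 -0.02  0.26] [ 0.51  0.38 -0.72  1.66  0.27  1.2  -0.54]
[ 0.64 -0.06  0.26] [ 0.5   0.51 -0.71  1.49  0.34  1.27 -0.51]
[ 0.63 -0.14  0.26] [ 0.55  0.5  -0.61  1.47  0.29  1.26 -0.35]
[ 0.56 -0.17  0.26] [ 0.64  0.38 -0.56  1.62  0.22  1.2  -0.23]
[ 0.5  -0.12  0.26] [ 0.66  0.26 -0.61  1.79  0.16  1.15 -0.27]
165
[ 0.15 -0.61  0.5 ] [ 1.    0.34  0.39  1.12 -0.13  1.71 -2.05]
[0.52 0.3  0.45] [ 0.14  0.51 -1.23  1.24  0.48  1.7   1.9 ]
[0.52 0.3  0.01] [ 0.18  1.05 -1.25  1.79  1.09  1.19  1.45]
[0.6  0.03 0.2 ] [ 0.66  0.7
[... 1727 characters left out ...]
1  0.08]
[0.6  0.03 0.2 ] [ 0.47  0.54 -0.86  1.66  0.44  1.15  0.81]
[0.6  0.03 0.06] [ 0.46  0.74 -0.86  1.78  0.68  0.95  0.62]
[0.64 0.22 0.06] [ 0.16  0.88 -0.94  1.56  0.77  1.11  0.34]
[0.6  0.06 0.06] [ 0.41  0.74 -0.85  1.76  0.66  0.96  0.6 ]
[ 0.51 -0.14  0.26] [ 0.78  0.31 -0.74  1.75  0.23  1.17  1.28]
[ 0.5  -0.07  0.26] [ 0.73  0.29 -0.83  1.8   0.23  1.16  1.13]
[ 0.57 -0.02  0.26] [ 0.58  0.41 -0.83  1.66  0.32  1.22  0.98]
[ 0.64 -0.06  0.26] [ 0.54  0.53 -0.78  1.48  0.38  1.29  1.03]
[ 0.63 -0.14  0.26] [ 0.62  0.53 -0.73  1.46  0.36  1.28  1.17]
[ 0.56 -0.17  0.26] [ 0.74  0.41 -0.71  1.62  0.28  1.22  1.28]
[ 0.5  -0.12  0.26] [ 0.78  0.29 -0.77  1.78  0.22  1.16  1.26]
```

Run:
```python
from station import env,kinematics,imaging
from h import *
D=down(np.radians(-15))
env.move_l([.15,-.6,.48],speed=.35); print(env.get_time())
env.movep([.516,.2985,.40],D); print(env.get_time(),env.get_eef_pos())
env.move_l([.5165,.2985,.12],speed=.3); print(env.get_time(),env.get_eef_pos(),env.get_wrist_force())
for n in("scene","top"):
    s=imaging.snapshot(n); cv2.imwrite(f"pics/{n}1.png",s["image"][:,:,::-1])
s=cv2.imread("pics/scene1.png")[260:400,360:520];cv2.imwrite("pics/s1c.png",cv2.resize(s,None,fx=4,fy=4))
```

```text
0.9583
4.35 [0.516601   0.29770917 0.39990531]
5.4333 [0.51716736 0.29933172 0.12157598] [0.62054844 0.5615343  0.3812432 ]
```

View pics/s1c.png

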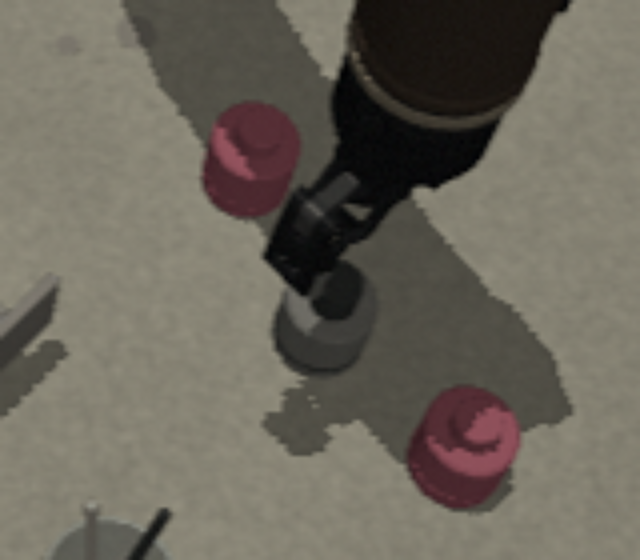

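The fingers straddle the grey die (crop 325,310), clear of both pinks. Descend and grip.

Run:
```python
from station import env,kinematics,imaging
from h import *
env.move_l([.517,.2983,.015],speed=.12); print(env.get_time(),env.get_eef_pos(),env.get_wrist_force())
env.grip(.03,60); print(env.get_width(),env.get_time())
env.move_l([.517,.2983,.20],speed=.25); print(env.get_width(),env.get_wrist_force(),env.get_eef_pos())
N=loc(press,0,.15-press[4],0)
env.movep([N[0],N[1],.20],down(np.radians(-15)))
env.move_l([N[0],N[1],.085],speed=.15)
print(env.get_time(),env.get_eef_pos(),N,env.get_width(),env.get_wrist_force())
for n in("scene","top"):
    s=imaging.snapshot(n); cv2.imwrite(f"pics/{n}2.png",s["image"][:,:,::-1])
s=cv2.imread("pics/scene2.png")[240:360,260:400];cv2.imwrite("pics/s2c.png",cv2.resize(s,None,fx=5,fy=5,interpolation=2))
s=cv2.imread("pics/top2.png")[180:270,240:360];cv2.imwrite("pics/t2c.png",cv2.resize(s,None,fx=6,fy=6,interpolation=2))
```

```text
6.5583 [0.51733048 0.29882081 0.01570375] [ 0.4230221   0.13606856 -0.10795715]
0.04807340965513639 6.9917
0.048430952070574455 [-0.04724513  0.44039225 -7.42003658] [0.51632897 0.29715307 0.1981678 ]
9.875 [0.59866184 0.03397561 0.08598438] [0.59794869 0.03335069 0.        ] 0.048258136561279134 [ 1.2572734  -0.65523914 -5.76859259]
```

View pics/s2c.png

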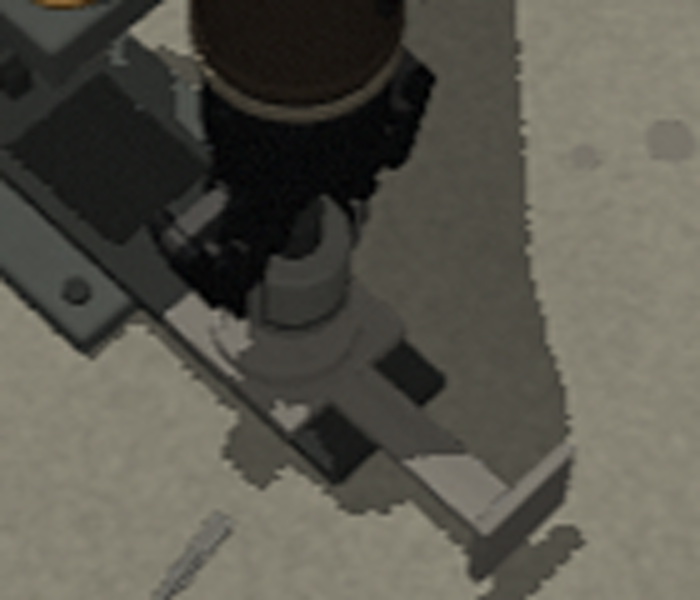

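View pics/t2c.png

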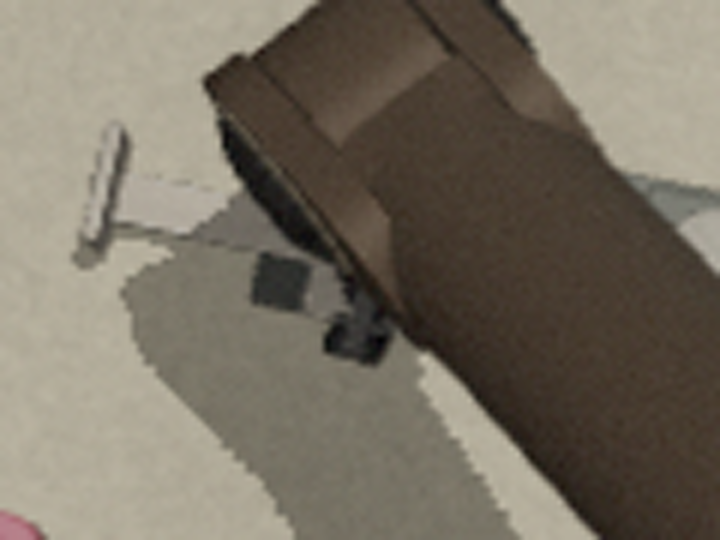

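```bash
python3 - <<'E'
from h import *
N=loc(press,0,.15-press[4],0)
def circ(c,r,z): 
    P=np.array([proj("scene",[c[0]+r*np.cos(t),c[1]+r*np.sin(t),z]) for t in np.linspace(0,6.283,200)])
    P=(P-[260,240]+.5)*5-.5; return P.min(0).round(0),P.max(0).round(0)
for z in(.0703,.0753): print("die at N bottom",z,circ(N,.025,z), "top",circ(N,.025,z+.05))
print("nest inner rim",circ(N,.028,.05),"outer31",circ(N,.031,.05))
for d in((.003,0),(0,.003)): print(d,circ((N[0]+d[0],N[1]+d[1]),.025,.0703))
E
python3 - <<'E'
import cv2,numpy as np
s=cv2.imread("pics/scene2.png")[265:335,290:350];s=np.clip(s.astype(float)*1.8,0,255).astype('uint8');cv2.imwrite("pics/s2d.png",cv2.resize(s,None,fx=8,fy=8,interpolation=2))
E
```

```text
die at N bottom 0.0703 (array([229., 241.]), array([344., 343.])) top (array([228., 183.]), array([347., 287.]))
die at N bottom 0.0753 (array([229., 235.]), array([344., 337.])) top (array([228., 177.]), array([347., 281.]))
nest inner rim (array([222., 257.]), array([349., 370.])) outer31 (array([215., 251.]), array([356., 377.]))
(0.003, 0) (array([225., 246.]), array([340., 348.]))
(0, 0.003) (array([234., 244.]), array([350., 346.]))
```

View pics/s2d.png

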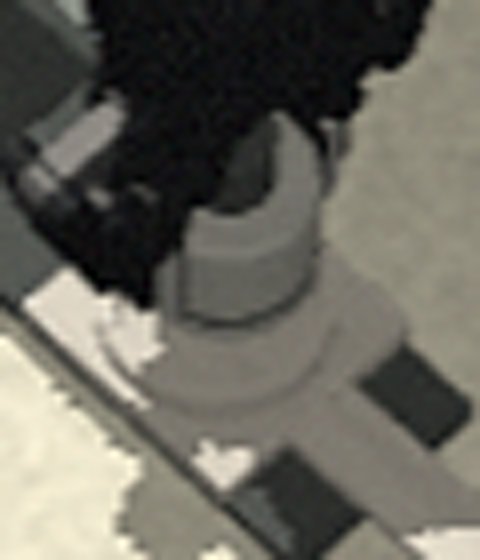

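Run:
```python
from h import *
def ov(im,c,z0,h,x,y,w,hh,k,name,punch=True):
    s=np.clip(cv2.imread(im).astype(float)*1.6,0,255).astype('uint8')[y:y+hh,x:x+w]
    s=cv2.resize(s,None,fx=k,fy=k,interpolation=2)
    for r,z,col in((.025,z0,(0,255,0)),(.025,z0+.05,(0,255,255)),(.013,z0+.05+h,(255,0,255)),(.028,.05,(255,128,0))):
        cc=c if col!=(255,128,0) else N
        P=np.array([proj("scene",[cc[0]+r*np.cos(t),cc[1]+r*np.sin(t),z]) for t in np.linspace(0,6.283,100)])
        P=((P-[x,y]+.5)*k-.5); cv2.polylines(s,[P.round().astype(int)],True,col,1)
    cv2.imwrite(name,s)
N=loc(press,0,.15-press[4],0)
ov("pics/scene0.png",(.517,.2985),0,.022,410,300,65,65,8,"pics/ov0.png")
ov("pics/scene2.png",(.5986,.0339),.0703,.022,285,255,80,75,8,"pics/ov2.png")
```

```text
(no output)
```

View pics/ov0.png

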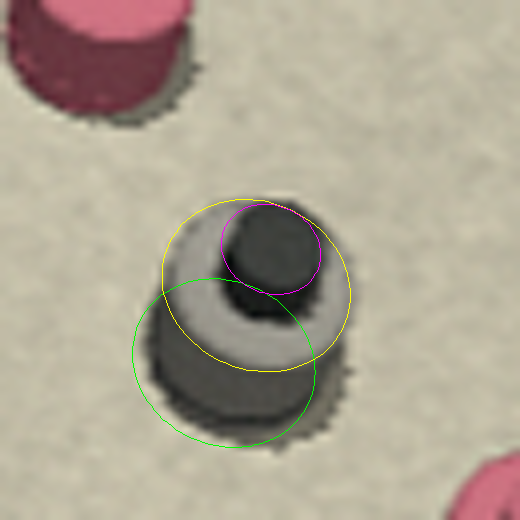

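View pics/ov2.png

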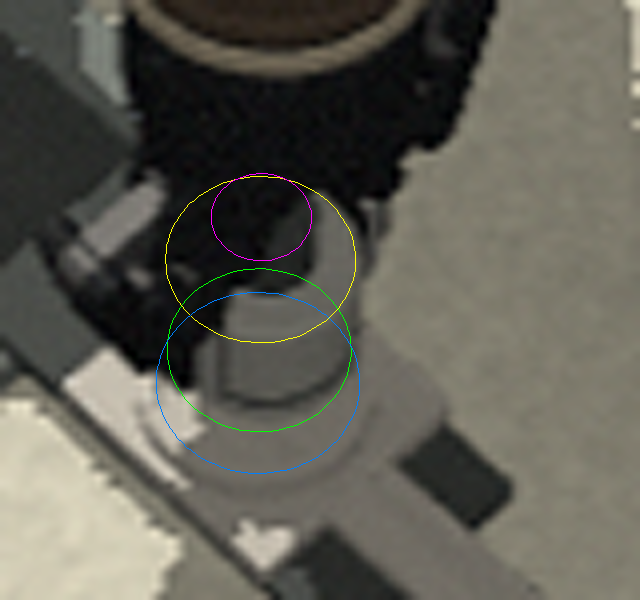

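The overlay agrees at the die's top, but the bottom edge is ambiguous in shadow. I'll go lower, to just above the nest wall, and look again.

Run:
```python
from station import env,kinematics,imaging
from h import *
N=loc(press,0,.15-press[4],0)
env.move_l([N[0]-.0007,N[1]-.0006,.0695],speed=.1); e=env.get_eef_pos();print(env.get_time(),e,env.get_wrist_force())
s0=imaging.snapshot("scene"); cv2.imwrite("pics/scene3.png",s0["image"][:,:,::-1])
x,y,w,hh,k=285,255,80,75,8
for nm,lines in(("pics/ov3.png",1),("pics/ov3b.png",0)):
    s=np.clip(cv2.imread("pics/scene3.png").astype(float)*2.2,0,255).astype('uint8')[y:y+hh,x:x+w]
    s=cv2.resize(s,None,fx=k,fy=k,interpolation=2)
    z0=e[2]-.0157
    if lines:
     for cc,r,z,col in((e,.025,z0,(0,255,0)),(e,.025,z0+.05,(0,255,255)),(N,.028,.05,(255,128,0))):
        P=np.array([proj("scene",[cc[0]+r*np.cos(t),cc[1]+r*np.sin(t),z]) for t in np.linspace(0,6.283,100)])
        P=((P-[x,y]+.5)*k-.5); cv2.polylines(s,[P.round().astype(int)],True,col,1)
    cv2.imwrite(nm,s)
```

```text
10.2833 [0.59651381 0.0323495  0.06854858] [ 0.64902718  0.62870763 -5.36008967]
```

View pics/ov3.png

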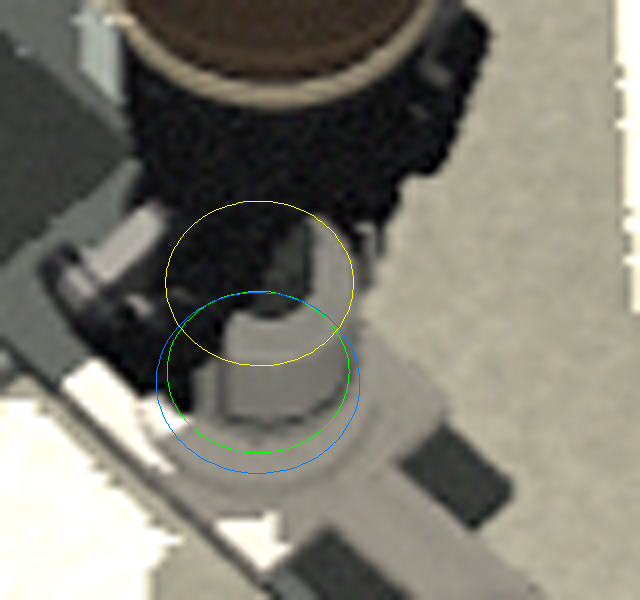

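View pics/ov3b.png

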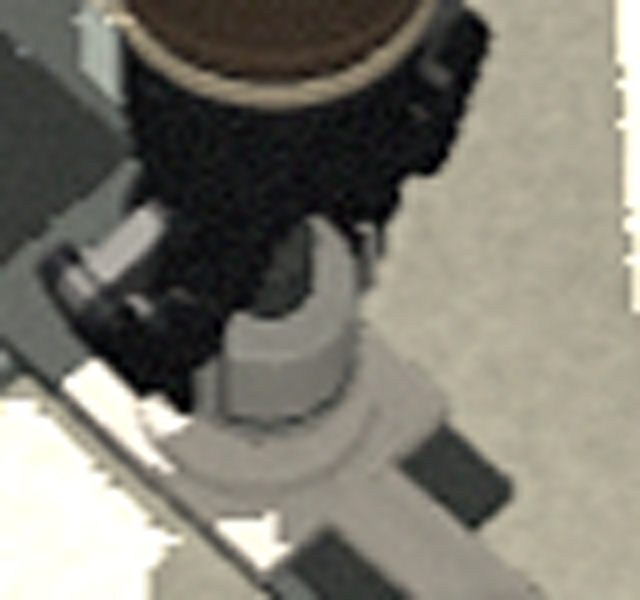

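Run:
```python
from station import env,kinematics,imaging
from h import *
N=loc(press,0,.15-press[4],0)
print(env.get_eef_pos())
env.move_l([N[0],N[1],.0685],speed=.1); env.dwell(.2);print(env.get_eef_pos(),env.get_wrist_force())
for z in (.066,.064,.062,.060,.058):
    env.move_l([N[0],N[1],z],speed=.05); env.dwell(.05);e=env.get_eef_pos();f=env.get_wrist_force();print(z,e.round(4),f.round(1),env.get_moment().round(2))
    if f[2]>10: break
print(env.get_time())
```

```text
[0.59690601 0.03262603 0.06907144]
[0.59801825 0.03337866 0.06862098] [ 0.30752456 -0.02795757 -7.32829116]
0.066 [0.5978 0.0333 0.0659] [ 0.1 -0.4 -6. ] [ 0.05  0.02 -0.01]
0.064 [0.5979 0.0334 0.0639] [-0.  -0.1 -6.6] [-0.01 -0.01  0.02]
0.062 [0.5979 0.0333 0.0619] [ 0.7  0.6 -5.5] [ 0.03  0.01 -0.02]
0.06 [0.5979 0.0333 0.0599] [ 0.2  0.4 -6.5] [-0.    0.01  0.06]
0.058 [0.5979 0.0333 0.0579] [ 0.1 -0.1 -5.7] [ 0.02 -0.05  0.  ]
12.2833
```

Run:
```python
from station import env,kinematics,imaging
from h import *
N=loc(press,0,.15-press[4],0)
for z in (.0567,.0557,.0547,.0537,.0527):
    env.move_l([N[0],N[1],z],speed=.05); env.dwell(.05);e=env.get_eef_pos();f=env.get_wrist_force();print(z,e.round(4),f.round(1),env.get_moment().round(2))
    if f[2]>-2: break
env.grip(.085); print(env.get_width(),env.get_eef_pos(),env.get_wrist_force())
env.move_l([N[0],N[1],.16],speed=.2)
U=loc(press,0,.33,.22)
env.movep(U,down(press[2])) 
print(env.get_time())
for n in("scene","top"):
    s=imaging.snapshot(n); cv2.imwrite(f"pics/{n}4.png",s["image"][:,:,::-1])
s=cv2.imread("pics/scene4.png")[240:380,250:410];cv2.imwrite("pics/s4c.png",cv2.resize(s,None,fx=4.5,fy=4.5,interpolation=2))
```

```text
0.0567 [0.5979 0.0333 0.0566] [-0.3 -0.4 -5.6] [-0.01 -0.01 -0.04]
0.0557 [0.5981 0.0334 0.056 ] [-0.3 -0.1 -2.7] [-0.07  0.09 -0.01]
0.0547 [0.5982 0.0338 0.0559] [-3.6 -1.1  6.1] [-0.13  0.84 -0.03]
0.08500901567085518 [0.59805126 0.03336772 0.0546825 ] [-0.06896619  0.22273102  0.05282439]
15.15
```

View pics/s4c.png

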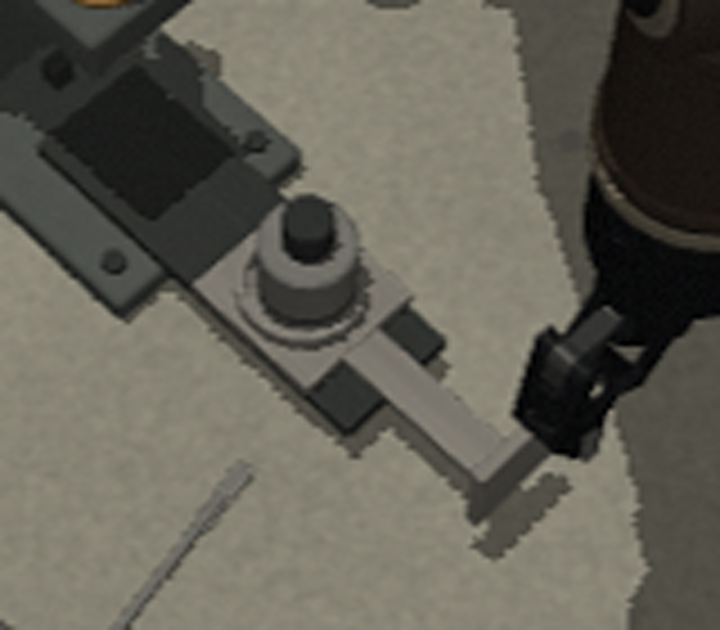

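View pics/top4.png

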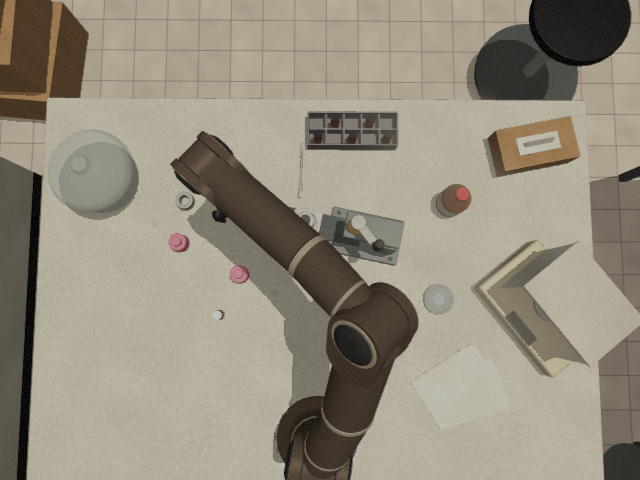

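The die stands upright in the nest (crop 310,265) and the tray is clear. The gripper is beside the push plate. Next I shut the fingers and push.

Run:
```python
from station import env,kinematics,imaging
from h import *
p=press; D=down(p[2]); yl=np.array([-np.sin(p[2]),np.cos(p[2]),0])
env.grip(0.0)
env.move_l(loc(p,-.006,.310,.15),D,speed=.25)
env.move_l(loc(p,-.006,.310,.064),D,speed=.2); env.dwell(.1)
print(env.get_time(),env.get_eef_pos(),env.get_wrist_force())
ly=lambda: float((env.get_eef_pos()-loc(p,0,0,0))@yl)
y=.310
y=.19; env.move_l(loc(p,-.006,y,.064),D,speed=.06); print(ly(),env.get_wrist_force()@yl,env.get_time())
while y>.145:
    y-=.003
    env.move_l(loc(p,-.006,y,.064),D,speed=.05); f=env.get_wrist_force()@yl
    print(round(y,4),round(ly(),4),round(f,1))
    if f>14: break
print(env.get_time())
```

```text
17.1417 [0.62888966 0.20776526 0.0663395 ] [ 0.40532194 -0.37225409  0.31815508]
0.1899243908201462 1.1996568411887916 19.2917
0.187 0.1866 2.0
0.184 0.1834 1.0
0.181 0.1804 1.0
0.178 0.1775 0.6
0.175 0.1745 1.1
0.172 0.1715 1.1
0.169 0.1685 0.9
0.166 0.1655 0.3
0.163 0.1624 -0.1
0.16 0.1595 0.7
0.157 0.1565 1.0
0.154 0.1538 2.4
0.151 0.1538 9.2
0.148 0.1537 15.8
22.7917
```

Run:
```python
from station import env,kinematics,imaging
from h import *
p=press; D=down(p[2])
env.move_l(loc(p,-.006,.185,.064),D,speed=.15)
env.move_l(loc(p,-.006,.20,.40),D,speed=.4)
print(env.get_time())
for n in("scene","top"):
    s=imaging.snapshot(n); cv2.imwrite(f"pics/{n}5.png",s["image"][:,:,::-1])
def c(im,x,y,w,h,k,n): cv2.imwrite(n,cv2.resize(im[y:y+h,x:x+w],None,fx=k,fy=k,interpolation=2))
c(np.clip(cv2.imread("pics/scene5.png")*1.5,0,255).astype('uint8'),215,155,150,180,3.3,"pics/s5c.png"); c(cv2.imread("pics/top5.png"),260,190,150,90,5,"pics/t5c.png")
```

```text
24.1833
```

View pics/s5c.png

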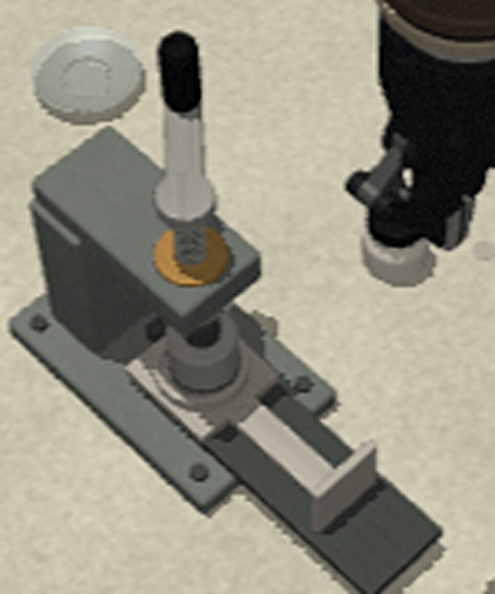

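View pics/t5c.png

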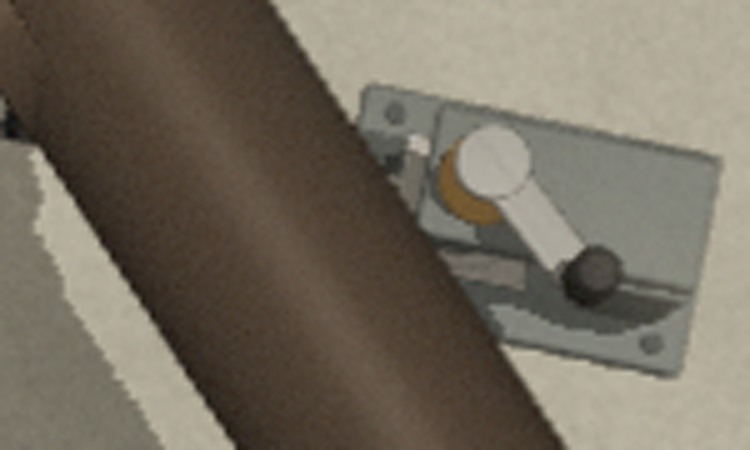

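The tray is home, with the plate at crop (345,485) and the die under the foot at (205,345), still upright. Now the knob.

Run:
```python
from station import env,kinematics,imaging
from h import *
p=press; D=down(np.radians(-15)); t=p[3]
K=loc(p,-.075*np.sin(t),-.075*np.cos(t),.279-.00318*t)
env.grip(.085)
env.movep([K[0],K[1],.40],D); print(env.get_time(),env.get_eef_pos())
env.move_l([K[0],K[1],K[2]-.0187+.002],D,speed=.2); env.dwell(.1); print(env.get_time(),env.get_eef_pos(),env.get_wrist_force())
s=imaging.snapshot("scene"); cv2.imwrite("pics/scene6.png",s["image"][:,:,::-1])
s=cv2.imread("pics/scene6.png")[110:260,200:360];cv2.imwrite("pics/s6c.png",cv2.resize(s,None,fx=4,fy=4,interpolation=2))
```

```text
26.0833 [ 0.51142329 -0.14230115  0.40032077]
27.0333 [ 0.51190597 -0.14316323  0.2613737 ] [ 0.01630776 -0.25888161 -0.12065174]
```

View pics/s6c.png

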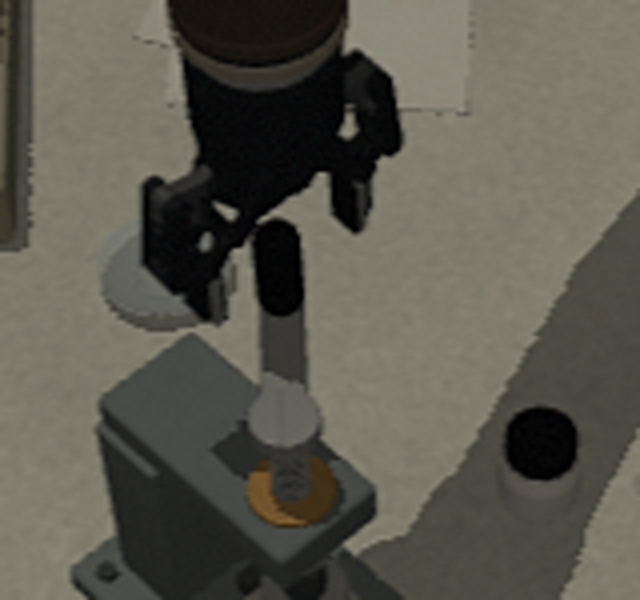

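```bash
cat > crank.py <<'E'
from station import env,kinematics,imaging
from h import *
p=press; D=down(np.radians(-15))
def P(t): return loc(p,-.075*np.sin(t),-.075*np.cos(t),.279-.00318*t-.0187+.002)
def tang(t):
    v=loc(p,-np.cos(t),np.sin(t),0)-loc(p,0,0,0); return v
def rad(t): return loc(p,-np.sin(t),-np.cos(t),0)-loc(p,0,0,0)
def meas(t):
    e=env.get_eef_pos(); d=R2(-p[2])@(e[:2]-p[:2]); a=np.arctan2(-d[0],-d[1]); a=a+2*np.pi*round((t-a)/(2*np.pi))
    f=env.get_wrist_force()
    return a,np.hypot(*d),-f@tang(a),-f@rad(a),f[2],e
def run(t0,t1,step,speed,fmax=20):
    t=t0;L=[]
    while t<t1-1e-6:
        t=min(t+step,t1); env.move_l(P(t),D,speed=speed)
        a,r,ft,fr,fz,e=meas(t); L.append([env.get_time(),t,a,r,ft,fr,fz,*e])
        print("t=%.1f cmd %.2f act %.3f r %.1f ft %.1f fr %.1f fz %.1f z %.4f"%(L[-1][0],t,a,r*1e3,ft,fr,fz,e[2]))
        if ft>fmax or abs(fr)>30 or abs(fz)>30: print("STOP");break
    with open("log.txt","a") as fh: np.savetxt(fh,np.array(L))
    return t
E
python3 - <<'E'
from crank import *
env.grip(.015,35); print(env.get_width(),env.get_time(),meas(p[3]))
run(p[3],1.7,.2,.12); print(env.get_width())
E
```

```text
0.0250435358909454 27.6583 (np.float64(0.7121068257248392), np.float64(0.07462398692154167), np.float64(0.9393560601378437), np.float64(1.773075847523023), np.float64(2.4696869109179156), array([ 0.51148512, -0.1435586 ,  0.26035918]))
t=27.9 cmd 0.92 act 0.923 r 74.5 ft -1.2 fr 3.1 fz 2.1 z 0.2596
t=28.2 cmd 1.12 act 1.121 r 74.4 ft -0.7 fr 4.1 fz 1.7 z 0.2590
t=28.5 cmd 1.32 act 1.318 r 74.3 ft -0.4 fr 5.0 fz 1.5 z 0.2584
t=28.8 cmd 1.52 act 1.516 r 74.3 ft -1.5 fr 4.8 fz 1.3 z 0.2578
t=29.0 cmd 1.70 act 1.697 r 74.2 ft 0.4 fr 5.6 fz 2.8 z 0.2572
0.025012146193853366
```

Run:
```python
from crank import *
run(1.7,1.95,.05,.15)
print('--');run(1.95,2.07,.02,.15)
print('--');run(2.07,2.37,.3,.3)
```

```text
t=29.3 cmd 1.75 act 1.734 r 74.2 ft 2.9 fr 4.3 fz 5.6 z 0.2570
t=29.5 cmd 1.80 act 1.779 r 74.2 ft 4.3 fr 3.8 fz 7.0 z 0.2568
t=29.8 cmd 1.85 act 1.829 r 74.2 ft 4.9 fr 4.1 fz 7.0 z 0.2567
t=30.0 cmd 1.90 act 1.879 r 74.2 ft 4.2 fr 3.1 fz 7.8 z 0.2565
t=30.3 cmd 1.95 act 1.928 r 74.2 ft 4.9 fr 2.7 fz 8.3 z 0.2563
--
t=30.5 cmd 1.97 act 1.945 r 74.2 ft 5.6 fr 3.1 fz 9.5 z 0.2563
t=30.8 cmd 1.99 act 1.964 r 74.2 ft 5.6 fr 2.2 fz 8.8 z 0.2562
t=31.0 cmd 2.01 act 1.985 r 74.2 ft 4.5 fr 3.0 fz 9.2 z 0.2562
t=31.3 cmd 2.03 act 2.004 r 74.2 ft 5.2 fr 2.6 fz 9.4 z 0.2561
t=31.5 cmd 2.05 act 2.024 r 74.2 ft 5.8 fr 2.6 fz 9.8 z 0.2560
t=31.8 cmd 2.07 act 2.044 r 74.2 ft 5.6 fr 2.6 fz 10.4 z 0.2560
--
t=32.0 cmd 2.37 act 2.376 r 74.4 ft -1.8 fr 3.6 fz 5.0 z 0.2550
```

Run:
```python
from crank import *
run(2.37,4.17,.3,.3)
print('--');t=4.17;base=[]
while t<5.6:
    t=run(t,t+.06,.06,.15); ft=meas(t)[2]
    a=meas(t)[0]
    base.append((ft,t-a))
    if len(base)>6:
        m=np.median([b[1] for b in base[2:-3]]) if len(base)>7 else .028
        if all(b[1]>m+.012 for b in base[-3:]): print("CONTACT?",m);break
```

```text
t=32.3 cmd 2.67 act 2.683 r 74.6 ft -5.4 fr 3.6 fz 3.5 z 0.2541
t=32.5 cmd 2.97 act 2.986 r 74.7 ft -6.0 fr 1.5 fz 4.3 z 0.2532
t=32.8 cmd 3.27 act 3.288 r 74.9 ft -6.9 fr -1.2 fz 4.5 z 0.2522
t=33.0 cmd 3.57 act 3.589 r 75.2 ft -5.9 fr -1.4 fz 4.4 z 0.2513
t=33.3 cmd 3.87 act 3.889 r 75.4 ft -5.9 fr -2.3 fz 5.0 z 0.2504
t=33.5 cmd 4.17 act 4.186 r 75.6 ft -4.0 fr -4.8 fz 5.5 z 0.2494
--
t=33.8 cmd 4.23 act 4.212 r 75.6 ft 1.2 fr -4.4 fz 5.1 z 0.2493
t=34.0 cmd 4.29 act 4.259 r 75.7 ft 3.0 fr -4.1 fz 5.4 z 0.2492
t=34.3 cmd 4.35 act 4.315 r 75.7 ft 5.5 fr -3.7 fz 4.6 z 0.2490
t=34.5 cmd 4.41 act 4.375 r 75.7 ft 4.7 fr -4.9 fz 5.3 z 0.2488
t=34.8 cmd 4.47 act 4.435 r 75.7 ft 4.8 fr -5.6 fz 3.9 z 0.2486
t=35.0 cmd 4.53 act 4.496 r 75.7 ft 4.9 fr -5.7 fz 4.3 z 0.2485
t=35.3 cmd 4.59 act 4.558 r 75.8 ft 5.1 fr -6.7 fz 3.2 z 0.2483
t=35.5 cmd 4.65 act 4.619 r 75.7 ft 4.1 fr -7.3 fz 3.2 z 0.2481
t=35.8 cmd 4.71 act 4.681 r 75.7 ft 4.6 fr -6.9 fz 2.9 z 0.2479
t=36.0 cmd 4.77 act 4.743 r 75.8 ft 4.2 fr -7.7 fz 4.0 z 0.2477
t=36.3 cmd 4.83 act 4.804 r 75.8 ft 5.3 fr -6.6 fz 2.5 z 0.2475
t=36.5 cmd 4.89 act 4.859 r 75.8 ft 6.1 fr -7.7 fz 2.8 z 0.2474
t=36.8 cmd 4.95 act 4.912 r 75.8 ft 7.8 fr -7.4 fz 2.3 z 0.2473
t=37.0 cmd 5.01 act 4.970 r 75.8 ft 8.5 fr -8.4 fz 2.1 z 0.2471
t=37.3 cmd 5.07 act 5.032 r 75.8 ft 8.4 fr -7.6 fz 1.8 z 0.2469
t=37.5 cmd 5.13 act 5.094 r 75.8 ft 9.4 fr -7.9 fz 2.4 z 0.2467
t=37.8 cmd 5.19 act 5.156 r 75.8 ft 9.6 fr -7.1 fz 1.8 z 0.2465
t=38.0 cmd 5.25 act 5.218 r 75.8 ft 10.1 fr -7.3 fz 1.6 z 0.2463
t=38.3 cmd 5.31 act 5.280 r 75.7 ft 9.1 fr -7.3 fz 2.1 z 0.2461
t=38.5 cmd 5.37 act 5.342 r 75.7 ft 8.6 fr -5.8 fz 2.0 z 0.2459
t=38.8 cmd 5.43 act 5.403 r 75.7 ft 8.2 fr -6.2 fz 1.6 z 0.2456
t=39.0 cmd 5.49 act 5.464 r 75.7 ft 9.3 fr -4.8 fz 0.9 z 0.2455
t=39.3 cmd 5.55 act 5.525 r 75.7 ft 9.1 fr -4.9 fz 2.0 z 0.2453
t=39.5 cmd 5.61 act 5.586 r 75.6 ft 8.4 fr -5.5 fz 2.1 z 0.2451
```

The tangential force stepped from about 4.7 N to 9 N between 4.80 and 4.93 rad. I put contact at about 4.86 rad, which agrees with the punch height seen in the images (about 22.5 mm, giving 4.87 rad). The target is 4.86 + π = 8.00 rad.

Run:
```python
from crank import *
t=run(5.61,7.71,.21,.25)
print('--');t=run(t,8.01,.06,.15)
a=meas(t)[0]; print(a,env.get_time())
while a<7.985 and t<8.06: t=run(t,t+.02,.02,.15); a=meas(t)[0]
```

```text
t=39.8 cmd 5.82 act 5.813 r 75.7 ft 5.2 fr -3.1 fz 4.1 z 0.2443
t=40.0 cmd 6.03 act 6.027 r 75.5 ft 2.9 fr -1.1 fz 4.5 z 0.2435
t=40.3 cmd 6.24 act 6.238 r 75.3 ft 3.8 fr 0.1 fz 5.5 z 0.2428
t=40.5 cmd 6.45 act 6.450 r 75.1 ft 2.9 fr 1.1 fz 5.0 z 0.2421
t=40.8 cmd 6.66 act 6.660 r 75.0 ft 3.5 fr 1.2 fz 5.1 z 0.2414
t=41.0 cmd 6.87 act 6.870 r 74.8 ft 2.7 fr 1.5 fz 5.7 z 0.2408
t=41.3 cmd 7.08 act 7.078 r 74.7 ft 2.6 fr 3.2 fz 5.7 z 0.2401
t=41.5 cmd 7.29 act 7.285 r 74.5 ft 2.4 fr 4.2 fz 5.7 z 0.2395
t=41.8 cmd 7.50 act 7.490 r 74.4 ft 3.9 fr 4.1 fz 5.5 z 0.2388
t=42.0 cmd 7.71 act 7.695 r 74.3 ft 3.4 fr 4.2 fz 5.6 z 0.2381
--
t=42.3 cmd 7.77 act 7.734 r 74.3 ft 8.4 fr 3.1 fz 8.9 z 0.2380
t=42.5 cmd 7.83 act 7.787 r 74.3 ft 10.1 fr 2.1 fz 10.0 z 0.2378
t=42.8 cmd 7.89 act 7.845 r 74.2 ft 10.2 fr 2.9 fz 11.8 z 0.2376
t=43.0 cmd 7.95 act 7.905 r 74.2 ft 9.9 fr 2.2 fz 11.6 z 0.2374
t=43.3 cmd 8.01 act 7.965 r 74.2 ft 10.3 fr 1.5 fz 13.2 z 0.2372
7.964979193624097 43.275
t=43.5 cmd 8.03 act 7.980 r 74.2 ft 10.9 fr 1.8 fz 15.1 z 0.2371
t=43.8 cmd 8.05 act 7.999 r 74.2 ft 12.2 fr 1.1 fz 14.1 z 0.2371
```

Run:
```python
from crank import *
e=env.get_eef_pos(); env.move_l(e,D,speed=.1); print(meas(8.0)[:5])
env.grip(.085); print(env.get_width(),meas(8.0)[:5])
e=env.get_eef_pos(); env.move_l([e[0],e[1],.42],D,speed=.25)
env.movep([.40,.15,.45],D); print(env.get_time(),env.get_eef_pos(),env.get_wrist_force())
for n in("scene","top"):
    s=imaging.snapshot(n); cv2.imwrite(f"pics/{n}7.png",s["image"][:,:,::-1])
def c(im,x,y,w,h,k,n): cv2.imwrite(n,cv2.resize(im[y:y+h,x:x+w],None,fx=k,fy=k,interpolation=2))
c(np.clip(cv2.imread("pics/scene7.png")*1.5,0,255).astype('uint8'),215,155,150,180,3.3,"pics/s7c.png")
```

```text
(np.float64(7.9787975827628035), np.float64(0.07412577825423756), np.float64(3.9558727867829164), np.float64(0.5949353333985038), np.float64(10.166874286324578))
0.0851522879815146 (np.float64(7.999040136291184), np.float64(0.07430065531215939), np.float64(0.36433835040246176), np.float64(0.1098543128926425), np.float64(0.10754694450543797))
46.5 [0.40094456 0.14792084 0.44975864] [ 0.45885403 -0.24905654  0.22233845]
```

View pics/s7c.png

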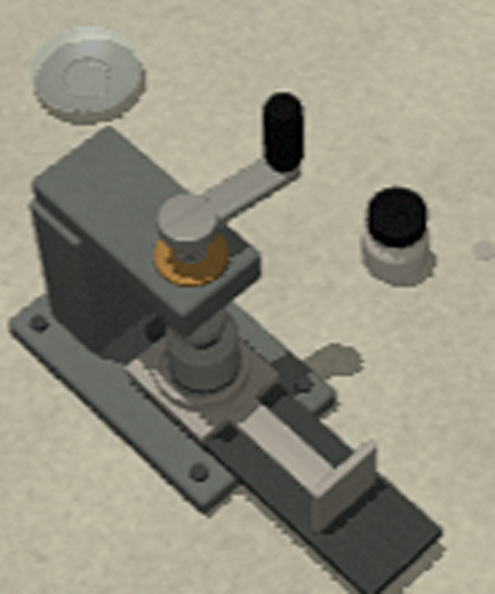

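View pics/top7.png

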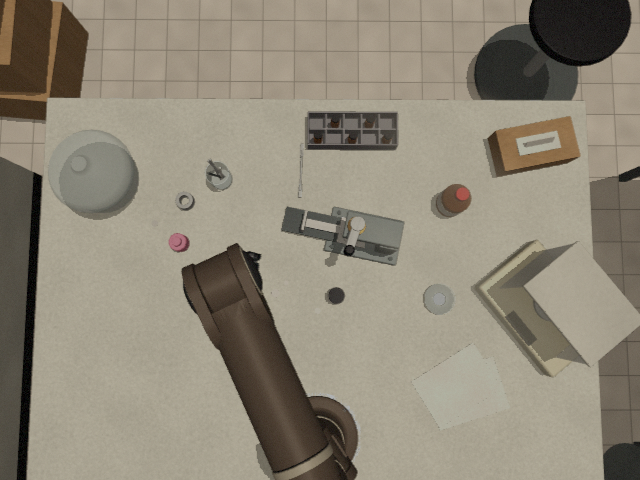

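View pics/scene7.png

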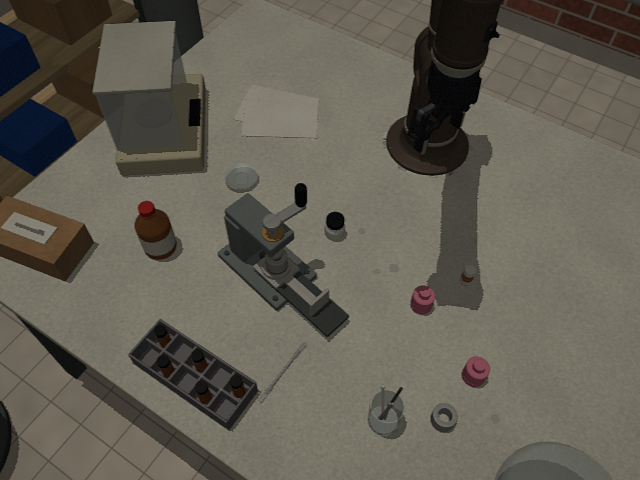

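The foot sits on the die and the tray is home. The pot, dish, reagent, pinks, sleeve, beaker, spatula and vial are where they were. I'll check the knob angle once, then hand in.

Run:
```python
from h import *
from station import ticket,env
for t in(7.7,7.85,8.0,8.15,8.3): print(t,proj("scene",loc(press,-.075*np.sin(t),-.075*np.cos(t),.303-.00318*t)).round(1),proj("top",loc(press,-.075*np.sin(t),-.075*np.cos(t),.303-.00318*t)).round(1))
print("seen scene",((282.5)/3.3-.5+215,(102.5)/3.3-.5+155),"top (349.5,250.5)")
ticket.finish_job(); print(env.get_time())
```

```text
7.7 [292.7 181.2] [356.9 251.7]
7.85 [296.9 184.1] [352.3 251.1]
8.0 [300.4 187.6] [347.8 249.8]
8.15 [303.4 191.4] [343.5 247.9]
8.3 [305.6 195.6] [339.6 245.4]
seen scene (300.1060606060606, 185.56060606060606) top (349.5,250.5)
the job is handed in; nothing more can be done
the job is handed in; nothing more can be done
```

The job is done and handed in, with about 47 s on the clock. The die is upright in the nest, the tray is pushed home under the screw, and the press is wound down on the die with the robot clear.

- **Die and tray:** The die went into the nest without touching the wall. I pushed the tray until the force at its stop rose to about 16 N, and the pictures show it home with the die still upright.
- **Winding:** The force at the knob stepped from about 4.7 N to 9 N at about 4.86 rad, which I took as contact. The punch height seen in the images predicted 4.87 rad. I wound on to 8.00 rad, which is half a turn past contact. The knob force peaked at about 12 N.
- **Last checks:** From where the knob sits in the final pictures, the crank is between about 7.93 and 8.0 rad, within about 0.01 turn of the target. The other things on the bench look unmoved by eye, except that the arm hides one pink look-alike in the final top view; the scene view shows it in place.
- **What disagreed:** While I held the die over the nest, its lower edge looked 2–3 pixels higher in the scene picture than I had calculated. The die still went in freely. The two cameras also placed the die 2–4 mm apart when I first located it.

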